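# Put the roly-poly shakers back in the seasoning caddy

## Task

Lift the hinged cover of the seasoning caddy right up to its open stop, take out the cork stopper that was left on one of the rings and leave it on the cutting board, and stand every round-bottomed shaker from the counter upright in a ring of its own. Then lower the cover gently until it is fully shut, and leave the jar, mug, timer, whisk, tongs and oil bottle where they are.

Things in the scene. Friction and masses are not known exactly. Their poses are not given: they have to be found in the camera images.
- cover (a joint): hinged cover of the seasoning caddy, rad: 0 = lowered on its stop (closed), grows as its front edge rises, 1.85 = open stop, a little past upright. Stiff hinge: the cover (350 g) stays where it is left; about 4 N at the tab moves it. Starts shut or a little ajar.
- cover_hinge (a point): middle of the cover's hinge line, on the top edge of the caddy's back panel, 92 mm over the counter. The axes turn with the cover; its y axis lies along the hinge, and turning about +y opens. When shut its x points from the front of the caddy to the back.
- cover_tab (a point): grip point of the cover's wooden tab: a block 16 mm thick (along the hinge), 22 mm tall, 38 mm long, standing out from the middle of the cover's front edge. The point is 25 mm out from that edge; in the cover_hinge frame it is at x -205, y 0, z 0 mm. Pinched across its 16 mm sides it can pivot between the fingers. The cover is a flat 180 x 240 mm aluminium plate, 5 mm thick.
- caddy: fixed wooden seasoning caddy, 180 mm deep (x) by 240 mm wide (y), origin at the centre of its underside, -x is its front (the robot's side). Floor 6 mm thick, panels 6 mm thick and about 90 mm tall all round. Inside stand four steel rings.
- board: fixed walnut cutting board, 320 x 220 x 20 mm (x, y, z), origin at the centre of its underside. The jar and mug stand on its +x end and the timer near its -x, +y corner; the rest of it is free.
- ring0 (a point): centre of the mouth of the front left ring seat in the caddy (as the robot sees it), 22 mm over the counter: upright steel ring, inner diameter 38 mm, outer 52 mm, 16 mm tall. Rings are 84 mm apart front to back and 96 mm side to side. A shaker seated upright in it has its centre 27 mm above this point.
- ring1 (a point): centre of the mouth of the front right ring seat in the caddy (as the robot sees it), 22 mm over the counter: upright steel ring, inner diameter 38 mm, outer 52 mm, 16 mm tall. Rings are 84 mm apart front to back and 96 mm side to side. A shaker seated upright in it has its centre 27 mm above this point.
- ring2 (a point): centre of the mouth of the back left ring seat in the caddy (as the robot sees it), 22 mm over the counter: upright steel ring, inner diameter 38 mm, outer 52 mm, 16 mm tall. Rings are 84 mm apart front to back and 96 mm side to side. A shaker seated upright in it has its centre 27 mm above this point.
- ring3 (a point): centre of the mouth of the back right ring seat in the caddy (as the robot sees it), 22 mm over the counter: upright steel ring, inner diameter 38 mm, outer 52 mm, 16 mm tall. Rings are 84 mm apart front to back and 96 mm side to side. A shaker seated upright in it has its centre 27 mm above this point.
- shaker0_mid (a point): centre, half-way up, of a roly-poly shaker: white ceramic, 48 mm across, 74 mm tall, round weighted bottom (24 mm radius, with a 12 mm flat spot), straight sides from 24 to 58 mm up, tapered steel cap above; 140 g; z is its own upward axis. Tipped on a flat surface it rights itself in seconds; in a ring friction can keep it leaning. Starts on the counter; may be absent (None). All alike.
- shaker1_mid (a point): centre, half-way up, of a roly-poly shaker: white ceramic, 48 mm across, 74 mm tall, round weighted bottom (24 mm radius, with a 12 mm flat spot), straight sides from 24 to 58 mm up, tapered steel cap above; 140 g; z is its own upward axis. Tipped on a flat surface it rights itself in seconds; in a ring friction can keep it leaning. Starts on the counter; may be absent (None). All alike.
- shaker2_mid (a point): centre, half-way up, of a roly-poly shaker: white ceramic, 48 mm across, 74 mm tall, round weighted bottom (24 mm radius, with a 12 mm flat spot), straight sides from 24 to 58 mm up, tapered steel cap above; 140 g; z is its own upward axis. Tipped on a flat surface it rights itself in seconds; in a ring friction can keep it leaning. Starts on the counter; may be absent (None). All alike.
- shaker3_mid (a point): centre, half-way up, of a roly-poly shaker: white ceramic, 48 mm across, 74 mm tall, round weighted bottom (24 mm radius, with a 12 mm flat spot), straight sides from 24 to 58 mm up, tapered steel cap above; 140 g; z is its own upward axis. Tipped on a flat surface it rights itself in seconds; in a ring friction can keep it leaning. Starts on the counter; may be absent (None). All alike.
- cork0_mid (a point): centre, half-way up, of a loose cork stopper, an upright cylinder 44 mm in diameter and 44 mm tall, 30 g, left standing on top of one of the caddy's rings. Only one of the four corks listed is present; the others are None.
- cork1_mid (a point): centre, half-way up, of a loose cork stopper, an upright cylinder 44 mm in diameter and 44 mm tall, 30 g, left standing on top of one of the caddy's rings. Only one of the four corks listed is present; the others are None.
- cork2_mid (a point): centre, half-way up, of a loose cork stopper, an upright cylinder 44 mm in diameter and 44 mm tall, 30 g, left standing on top of one of the caddy's rings. Only one of the four corks listed is present; the others are None.
- cork3_mid (a point): centre, half-way up, of a loose cork stopper, an upright cylinder 44 mm in diameter and 44 mm tall, 30 g, left standing on top of one of the caddy's rings. Only one of the four corks listed is present; the others are None.
- jar: closed glass jar with a steel screw-top lid, 72 mm in diameter, 110 mm tall, standing on the board; origin at the middle of its underside. Not part of the job.
- mug: teal mug, 76 mm in diameter, 85 mm tall, standing on the board; origin at the middle of its underside. Not part of the job.
- timer: flat white press-button timer, 55 x 55 x 26 mm, lying on the board; origin at the middle of its underside. Not part of the job.
- whisk: steel balloon whisk, 265 mm long, lying on the counter beyond the shakers; origin at the middle of its underside. Not part of the job.
- tongs: blue kitchen tongs, 265 mm long, lying on the counter right of the caddy; origin at the joined end, on its underside. Not part of the job.
- oil: amber oil bottle, 56 mm in diameter, 170 mm tall, standing on the counter; origin at the middle of its underside. Not part of the job.

How it is judged:
On the way, in this order (a step that is already met when the one before it is completed fails the run):
1. the cover is lifted to its open stop (over 1.7 rad) (value of joint cover above 1.7 rad), for 0.2 s.
2. with the cover still open, the cork is on the board and every shaker stands in a ring (((horizontal distance between shaker0_mid and ring0 below 0.008 m and z of shaker0_mid in the frame of ring0 between 0.02 and 0.034 m) or (horizontal distance between shaker0_mid and ring1 below 0.008 m and z of shaker0_mid in the frame of ring1 between 0.02 and 0.034 m) or (horizontal distance between shaker0_mid and ring2 below 0.008 m and z of shaker0_mid in the frame of ring2 between 0.02 and 0.034 m) or (horizontal distance between shaker0_mid and ring3 below 0.008 m and z of shaker0_mid in the frame of ring3 between 0.02 and 0.034 m)) and angle between each of shaker0_mid, shaker1_mid, shaker2_mid, shaker3_mid's own z axis and vertical below 0.2 rad and ((horizontal distance between shaker1_mid and ring0 below 0.008 m and z of shaker1_mid in the frame of ring0 between 0.02 and 0.034 m) or (horizontal distance between shaker1_mid and ring1 below 0.008 m and z of shaker1_mid in the frame of ring1 between 0.02 and 0.034 m) or (horizontal distance between shaker1_mid and ring2 below 0.008 m and z of shaker1_mid in the frame of ring2 between 0.02 and 0.034 m) or (horizontal distance between shaker1_mid and ring3 below 0.008 m and z of shaker1_mid in the frame of ring3 between 0.02 and 0.034 m)) and ((horizontal distance between shaker2_mid and ring0 below 0.008 m and z of shaker2_mid in the frame of ring0 between 0.02 and 0.034 m) or (horizontal distance between shaker2_mid and ring1 below 0.008 m and z of shaker2_mid in the frame of ring1 between 0.02 and 0.034 m) or (horizontal distance between shaker2_mid and ring2 below 0.008 m and z of shaker2_mid in the frame of ring2 between 0.02 and 0.034 m) or (horizontal distance between shaker2_mid and ring3 below 0.008 m and z of shaker2_mid in the frame of ring3 between 0.02 and 0.034 m)) and ((horizontal distance between shaker3_mid and ring0 below 0.008 m and z of shaker3_mid in the frame of ring0 between 0.02 and 0.034 m) or (horizontal distance between shaker3_mid and ring1 below 0.008 m and z of shaker3_mid in the frame of ring1 between 0.02 and 0.034 m) or (horizontal distance between shaker3_mid and ring2 below 0.008 m and z of shaker3_mid in the frame of ring2 between 0.02 and 0.034 m) or (horizontal distance between shaker3_mid and ring3 below 0.008 m and z of shaker3_mid in the frame of ring3 between 0.02 and 0.034 m)) and x of cork0_mid in the frame of board between -0.16 and 0.16 m and y of cork0_mid in the frame of board between -0.11 and 0.11 m and z of cork0_mid in the frame of board between 0.036 and 0.05 m and x of cork1_mid in the frame of board between -0.16 and 0.16 m and y of cork1_mid in the frame of board between -0.11 and 0.11 m and z of cork1_mid in the frame of board between 0.036 and 0.05 m and x of cork2_mid in the frame of board between -0.16 and 0.16 m and y of cork2_mid in the frame of board between -0.11 and 0.11 m and z of cork2_mid in the frame of board between 0.036 and 0.05 m and x of cork3_mid in the frame of board between -0.16 and 0.16 m and y of cork3_mid in the frame of board between -0.11 and 0.11 m and z of cork3_mid in the frame of board between 0.036 and 0.05 m and value of joint cover above 0.5 rad), for 0.2 s.
At the end, for the whole second after the job is handed in: Every shaker present stands in a ring (centre within 8 mm of the ring's axis, seated to within 7 mm in height, leaning less than 0.2 rad) and is at rest; the cork is at rest on the cutting board; the cover is within 0.05 rad of fully shut (((horizontal distance between shaker0_mid and ring0 below 0.008 m and z of shaker0_mid in the frame of ring0 between 0.02 and 0.034 m) or (horizontal distance between shaker0_mid and ring1 below 0.008 m and z of shaker0_mid in the frame of ring1 between 0.02 and 0.034 m) or (horizontal distance between shaker0_mid and ring2 below 0.008 m and z of shaker0_mid in the frame of ring2 between 0.02 and 0.034 m) or (horizontal distance between shaker0_mid and ring3 below 0.008 m and z of shaker0_mid in the frame of ring3 between 0.02 and 0.034 m)) and angle between each of shaker0_mid, shaker1_mid, shaker2_mid, shaker3_mid's own z axis and vertical below 0.2 rad and ((horizontal distance between shaker1_mid and ring0 below 0.008 m and z of shaker1_mid in the frame of ring0 between 0.02 and 0.034 m) or (horizontal distance between shaker1_mid and ring1 below 0.008 m and z of shaker1_mid in the frame of ring1 between 0.02 and 0.034 m) or (horizontal distance between shaker1_mid and ring2 below 0.008 m and z of shaker1_mid in the frame of ring2 between 0.02 and 0.034 m) or (horizontal distance between shaker1_mid and ring3 below 0.008 m and z of shaker1_mid in the frame of ring3 between 0.02 and 0.034 m)) and ((horizontal distance between shaker2_mid and ring0 below 0.008 m and z of shaker2_mid in the frame of ring0 between 0.02 and 0.034 m) or (horizontal distance between shaker2_mid and ring1 below 0.008 m and z of shaker2_mid in the frame of ring1 between 0.02 and 0.034 m) or (horizontal distance between shaker2_mid and ring2 below 0.008 m and z of shaker2_mid in the frame of ring2 between 0.02 and 0.034 m) or (horizontal distance between shaker2_mid and ring3 below 0.008 m and z of shaker2_mid in the frame of ring3 between 0.02 and 0.034 m)) and ((horizontal distance between shaker3_mid and ring0 below 0.008 m and z of shaker3_mid in the frame of ring0 between 0.02 and 0.034 m) or (horizontal distance between shaker3_mid and ring1 below 0.008 m and z of shaker3_mid in the frame of ring1 between 0.02 and 0.034 m) or (horizontal distance between shaker3_mid and ring2 below 0.008 m and z of shaker3_mid in the frame of ring2 between 0.02 and 0.034 m) or (horizontal distance between shaker3_mid and ring3 below 0.008 m and z of shaker3_mid in the frame of ring3 between 0.02 and 0.034 m)) and linear speed of each of shaker0, shaker1, shaker2, shaker3, cork0, cork1, cork2, cork3 below 0.03 m/s and x of cork0_mid in the frame of board between -0.16 and 0.16 m and y of cork0_mid in the frame of board between -0.11 and 0.11 m and z of cork0_mid in the frame of board between 0.036 and 0.05 m and x of cork1_mid in the frame of board between -0.16 and 0.16 m and y of cork1_mid in the frame of board between -0.11 and 0.11 m and z of cork1_mid in the frame of board between 0.036 and 0.05 m and x of cork2_mid in the frame of board between -0.16 and 0.16 m and y of cork2_mid in the frame of board between -0.11 and 0.11 m and z of cork2_mid in the frame of board between 0.036 and 0.05 m and x of cork3_mid in the frame of board between -0.16 and 0.16 m and y of cork3_mid in the frame of board between -0.11 and 0.11 m and z of cork3_mid in the frame of board between 0.036 and 0.05 m and value of joint cover below 0.05 rad); the robot touches nothing.
It fails at once if the cover is slammed onto its closed or open stop (over 1.5 rad/s near the stop) ((value of joint cover below 0.3 rad and velocity of joint cover below -1.5 rad/s) or (value of joint cover above 1.55 rad and velocity of joint cover above 1.5 rad/s)).
It fails at once if a bystander is shifted by more than 40 mm or knocked over (distance of any of jar, mug, timer, whisk, tongs, oil from where it was at the start of the episode above 0.04 m or angle between any of jar, mug, oil's own z axis and vertical above 0.6 rad).
Of shaker0, shaker1, shaker2, shaker3 only 3 to 4 are there at a start; the rules pass over those that are not, and their reading is None.
Of cork0, cork1, cork2, cork3 only 1 to 1 are there at a start; the rules pass over those that are not, and their reading is None.
At some moment in a run one of shaker0, shaker1, shaker2, shaker3 may be knocked a few centimetres aside while the robot is not near it.
Once in a run the grip may slacken for a moment while it holds something.
It also fails if it takes over 210 s, if anything falls off the work surface, if the arm or the gripper's body presses on something with over 40 N, if the wrist force passes 120 N, or if a joint passes its speed limit or range.

## Robot

A 6-joint arm with a two-finger parallel gripper is mounted at the origin on the work surface. World frame = base frame: x ahead of the robot, y to its left, z up, the work surface at z = 0. Lengths are in m, angles in rad, forces in N, time in s.
With the tool pointing down it reaches from about 0.35 to 0.925 m from the base axis. Payload 6.4 kg.
Tool frame: the origin (TCP) lies at the centre of the arm's flange, where the gripper is bolted on; the fingertips stand 199 mm ahead of it and the grasp point (between the pads) lies 180 mm ahead of it; z points along the fingers, y is the line along which they close (so a half turn about z gives the same grasp; the last joint's range is limited). The gripper opens to 94 mm and grips with 3 to 60 N. Pads are 16 mm wide; open, the fingers measure 119 mm over their backs; the gripper's body (75 mm by 177 mm) begins 78 mm behind the grasp point.
Start: joints at [0.961, 0.245, 1.558, -0, 1.339, -0.174], TCP at [0.274, 0.589, 0.405] pointing down, gripper open.
Joint ranges: [-3.13, 3.13], [-1.02, 2.26], [0.13, 2.54], [-0.95, 4.09], [0.21, 2.88], [-2.74, 2.74]. Speed limits (rad/s): [2.57, 2.57, 3.14, 3.14, 3.14, 3.14].

## Interface

Orientations are given as a 3x3 rotation matrix whose columns are the frame's x, y, z axes.
In Python, from station import * gives the robot as it stands. Calls block until the motion is done:
- move_pose(position, orientation): joint-space move of the TCP to a pose.
- move_straight(position, vel=0.15, ori=None): straight line of the TCP; ori=None keeps the orientation; vel is the mean speed in m/s.
- goto_joints(angles): joint-space move.
- open_jaws() and grab(): open the fingers fully, or close them until they stop; the grip force is fixed at half the most.
- hold(seconds).
- inverse_kinematics(position, orientation): joint angles nearest the present ones, or None.
- sense(): the state.
- get_image(name): name is "scene" or "top" or "wrist"; returns the picture (420x560x3 uint8, red, green, blue); there is no depth.
- calibration(name): a dict with "intrinsics" (3x3 intrinsics, pixels), "eye" and "rotation" of the camera in the world. Camera axes: x right, y up, looking along -z (the intrinsics and any distortion apply to the point x, -y, -z); pixel columns grow to the right and rows downward; lengths in m; the calibration is good to about 2 mm. A picture is of the moment at which its call begins: read the wrist's pose just before it. calibration takes no time and is no camera call; for the wrist camera it gives the pose at the moment of the call.
A pose or a line that the arm cannot do raises MotionError and nothing moves.
- finish_job(): hands the job in; it is judged then, once.
The state is a dict: "clock": time; "joint_pos": joint angles; "qd": joint speeds; "tau": joint torques, N m; "ee_pos": TCP position; "tool_rot": TCP orientation; "ft_force": force on the tool from outside, world axes, zero at the start; "torque": the same for the moment, N m; "gripper_width": opening from 0.0 (shut) to 1.0 (fully open); "finger_force": force on a finger pad.
Only numpy, scipy, OpenCV 4.12 (cv2) and the standard library are available. Lean on these libraries where they do the work, as an engineer would, in place of code of your own. Each camera call takes 0.05 s, during which the arm holds its last target. There are 200 camera calls.

## Working session

There is one attempt and no reset: what is moved stays moved. The work goes in short steps, each a Python script; the robot and the scene stay as the last script left them, time stands still between calls to the robot, and variables do not carry over. Pictures are saved under pics/ and viewed, at most 14 in all, crops included, and the job is handed in when it is done.

```bash
ls; mkdir -p pics; python3 - <<'E'
from station import *
import cv2,json
for n in("scene","top"):
    cv2.imwrite(f"pics/{n}0.png",cv2.resize(get_image(n)[:,:,::-1],(800,600),interpolation=cv2.INTER_CUBIC))
    print(n,calibration(n))
print(calibration("wrist")); print(sense())
E
```

```text
pics
scene {'intrinsics': array([[409.79372475,   0.        , 280.1333643 ],
       [  0.        , 409.79372475, 207.93566876],
       [  0.        ,   0.        ,   1.        ]]), 'eye': array([0.99896921, 0.5292287 , 0.86123721]), 'rotation': array([[-0.77117325, -0.46935569,  0.43011283],
       [ 0.63641675, -0.58565875,  0.50197366],
       [ 0.01629515,  0.66083967,  0.75035018]])}
top {'intrinsics': array([[435.35591487,   0.        , 281.37624895],
       [  0.        , 435.35591487, 206.03242235],
       [  0.        ,   0.        ,   1.        ]]), 'eye': array([0.3490311 , 0.01063284, 1.35697695]), 'rotation': array([[ 0.02812344,  0.98623656, -0.16293103],
       [-0.99953193,  0.02970875,  0.00730114],
       [ 0.01204113,  0.16264944,  0.98661045]])}
{'intrinsics': array([[338.19945117,   0.        , 278.69591933],
       [  0.        , 338.19945117, 201.96255778],
       [  0.        ,   0.        ,   1.        ]]), 'eye': array([0.20584478, 0.62062538, 0.38223838]), 'rotation': array([[ 0.42232569, -0.87644219, -0.23127927],
       [ 0.90644358,  0.40805908,  0.108847
[... 170 characters left out ...]
865677e+00, -1.74133147e-01]), 'qd': array([ 1.10325084e-03, -1.31818481e-03, -2.73772754e-03,  1.40891267e-03,
        5.90678116e-05, -1.40599061e-03]), 'tau': array([-4.24559821e-04, -4.16917062e+01, -3.15526307e+01,  6.86733588e-02,
        3.09465139e-02, -3.42309750e-05]), 'ee_pos': array([0.27426597, 0.58909067, 0.40367454]), 'tool_rot': array([[-9.06550687e-01,  4.22095900e-01, -9.50495702e-04],
       [ 4.22096875e-01,  9.06549699e-01, -1.36819817e-03],
       [ 2.84160752e-04, -1.64154226e-03, -9.99998612e-01]]), 'ft_force': array([-0.64988663,  0.07015497, -0.0579506 ]), 'torque': array([0.03996428, 0.04734451, 0.00860178]), 'finger_force': 0.0, 'gripper_width': 0.999602952053732}
```

View pics/scene0.png

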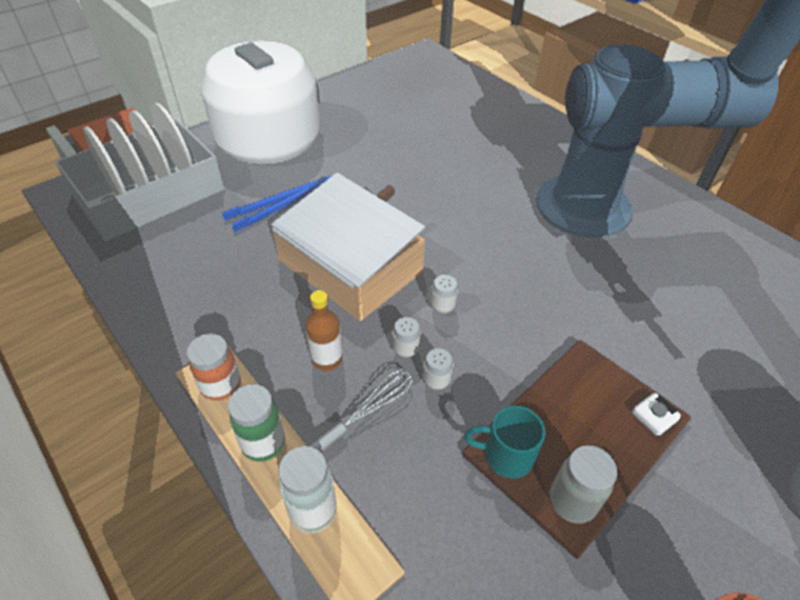

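View pics/top0.png

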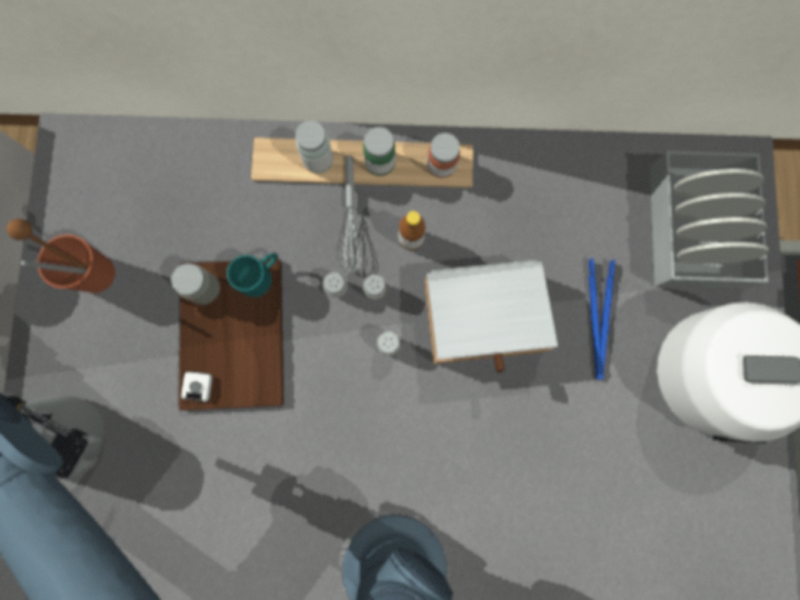

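The scene view shows the closed caddy (front edge about (337,177)–(424,231) px), three shakers at (445,293), (405,336) and (438,367), and the board with mug, jar and timer. The top view shows the shakers at (388,342), (373,286) and (334,283), and the tab at (499,362). I'll enlarge both for a closer read.

```bash
cat > h.py <<'E'
import numpy as np, cv2
from scipy.optimize import least_squares
from scipy.spatial.transform import Rotation as R
def proj(c,P):
    q=(np.atleast_2d(P)-c["eye"])@c["rotation"]; q=q*[1,-1,-1]
    p=q@np.array(c["intrinsics"]).T; return p[:,:2]/p[:,2:]
def back(c,uv,z):
    d=c["rotation"]@(np.linalg.inv(c["intrinsics"])@[uv[0],uv[1],1]*[1,-1,-1])
    return c["eye"]+d*(z-c["eye"][2])/d[2]
def crop(im,x,y,w,h,s): return cv2.resize(np.ascontiguousarray(im[y:y+h,x:x+w,::-1]),(w*s,h*s),interpolation=cv2.INTER_CUBIC)
E
python3 - <<'E'
from station import *
from h import *
t=crop(get_image("top"),225,170,170,100,4)
s=crop(get_image("scene"),185,118,150,150,4)
cv2.imwrite("pics/t1.png",t);cv2.imwrite("pics/s1.png",s)
E
```

```text
(no output)
```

View pics/t1.png

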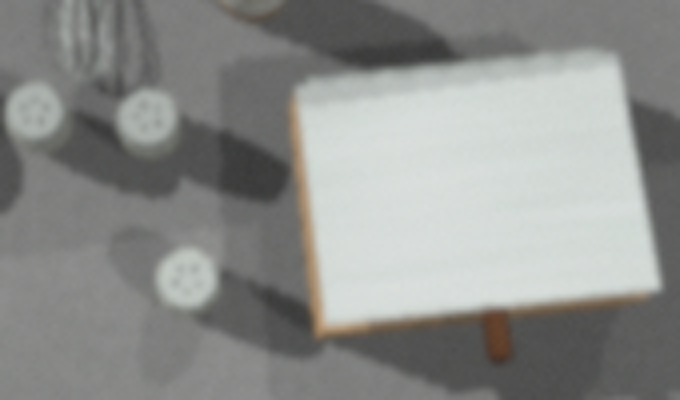

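View pics/s1.png

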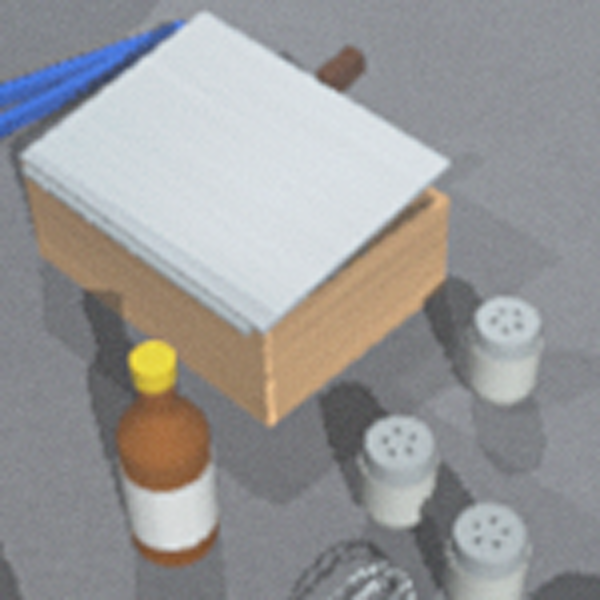

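The cover is slightly ajar. Top crop: tab end (499,360), plate front corners (322,325) and (660,290), shaker caps (187,280), (148,117), (35,111). Scene crop: caddy back-left edge (268,335)–(268,425), cover front corners (450,162) and (205,12). I'll fit the caddy pose and cover angle from these.

```bash
cat > fit0.py <<'E'
from station import *
from h import *
T,S=calibration("top"),calibration("scene")
o=lambda u,v,x,y:[(u+.5)/4-.5+x,(v+.5)/4-.5+y]
tp=lambda u,v:o(u,v,225,170); sp=lambda u,v:o(u,v,185,118)
cad=[(S,sp(268,425),(.09,.12,0)),(S,sp(445,288),(-.09,.12,0)),(S,sp(447,197),(-.09,.12,.088)),(S,sp(40,262),(.09,-.12,0)),(T,tp(318,336),(-.09,.12,.088))]
cov=[(S,sp(450,162),(-.18,.12,.0025)),(S,sp(205,12),(-.18,-.12,.0025)),(T,tp(660,290),(-.18,-.12,.0025)),(T,tp(325,325),(-.18,.12,.0025)),(T,tp(499,357),(-.218,0,.0)),(S,sp(350,63),(-.218,0,0))]
def res(p):
    M=R.from_euler("z",p[2]); C=np.array([p[0],p[1],0]); r=[]
    for c,uv,P in cad: r.append(proj(c,C+M.apply(P))[0]-uv)
    for c,uv,P in cov: r.append(proj(c,C+M.apply(np.array([.09,0,.092])+R.from_euler("y",p[3]).apply(P)))[0]-uv)
    return np.ravel(r)
f=least_squares(res,[.5,-.17,.1,.1],loss="soft_l1"); print(f.x.round(4)); print(res(f.x).reshape(-1,2).round(1).tolist())
if __name__=="__main__":
    for a,b in [((187,280),(508,322)),((148,117),(399,442)),((35,111),(489,530))]:
        print(back(T,tp(*a),.074).round(4),back(S,sp(*b),.074).round(4))
    V=lambda u,v:[(u+.5)/10*7-.5,(v+.5)/10*7-.5]
    print("board",[back(T,V(*q),.02)[:2].round(3).tolist() for q in [(180,262),(282,262),(180,410),(284,406)]])
    print("timer",back(T,V(197,386),.026).round(3),"mug",back(T,V(248,275),.1).round(3),"jar",back(T,V(192,277),.13).round(3))
    print("oil",back(T,V(413,217),.17).round(3),back(S,V(319,298),.17).round(3))
E
python3 fit0.py
```

```text
[ 0.5304 -0.179   0.14    0.1508]
[[0.5, 0.9], [-0.0, 0.1], [0.9, 0.7], [-0.0, -1.6], [1.4, -1.3], [0.2, 0.8], [-0.1, 0.7], [0.2, -0.8], [0.3, -0.1], [0.8, 0.5], [2.2, -1.2]]
[0.4597 0.0278 0.074 ] [0.4615 0.0278 0.074 ]
[0.5808 0.0609 0.074 ] [0.5816 0.06   0.074 ]
[0.5828 0.1455 0.074 ] [0.5828 0.1438 0.074 ]
board [[0.627, 0.489], [0.634, 0.266], [0.309, 0.461], [0.324, 0.243]]
timer [0.36  0.428 0.026] mug [0.588 0.319 0.1  ] jar [0.575 0.423 0.13 ]
oil [ 0.701 -0.015  0.17 ] [ 0.703 -0.012  0.17 ]
```

```bash
cat >> h.py <<'E'
CP=np.array([.5304,-.179,0]); CY=.14
MC=R.from_euler("z",CY)
cad=lambda x,y,z: CP+MC.apply([x,y,z])
def down(yaw): # tool x = -dir, y = left of dir, z down
    c,s=np.cos(yaw),np.sin(yaw); return np.array([[-c,-s,0],[-s,c,0],[0,0,-1.]])
tcp=lambda p: np.asarray(p)+[0,0,.18]
def tab(th,r=.205): return cad(.09-r*np.cos(th),0,.092+r*np.sin(th))
E
cat > a.py <<'E'
from station import *
from h import *
D=down(CY); th0=.151
ths=np.linspace(th0,1.82,13)
print([inverse_kinematics(tcp(tab(t)),D) is not None for t in ths])
move_pose(tcp(tab(th0)+[0,0,.1]),D)
move_straight(tcp(tab(th0)),.1); grab()
s=sense(); print(s["gripper_width"],s["ft_force"],s["clock"])
for t in ths[1:]:
    move_straight(tcp(tab(t)),.08 if t<1.5 else .05)
    s=sense(); print(round(t,2),s["ft_force"].round(1),round(s["gripper_width"],3))
print(s["clock"])
E
python3 a.py
```

```text
[True, True, True, True, True, True, True, True, True, True, True, True, True]
0.16784188596867122 [0.38870577 3.889132   0.77887671] 5.3333
0.29 [-0.6  5.   1.1] 0.168
0.43 [ 0.4  6.6 -1.2] 0.17
0.57 [ 1.6  6.9 -1.3] 0.171
0.71 [ 2.   7.3 -3.4] 0.168
0.85 [ 3.4  6.1 -5.9] 0.168
0.99 [ 3.1  4.4 -5.8] 0.167
1.12 [ 3.9  4.6 -7.4] 0.17
1.26 [ 2.   2.2 -8.6] 0.17
1.4 [ 0.1  2.7 -7.4] 0.168
1.54 [-0.6  2.5  1.6] 0.166
1.68 [-1.4  1.7  4.6] 0.162
1.82 [0.7 1.4 4.8] 0.166
12.0583
```

```bash
cat > b.py <<'E'
from station import *
from h import *
D=down(CY)
hold(.3); open_jaws(); move_straight(tcp(tab(1.82)+[0,0,.07]),.15)
move_pose(tcp(cad(-.08,0,.30)),D)
c=calibration("wrist"); im=get_image("wrist")
np.savez("w1.npz",**c)
cv2.imwrite("pics/w1.png",cv2.resize(im[:,:,::-1],(800,600),interpolation=cv2.INTER_CUBIC))
for n in ("top","scene"): cv2.imwrite(f"{n}1.png",get_image(n)[:,:,::-1])
cv2.imwrite("pics/s2.png",cv2.resize(cv2.imread("scene1.png")[60:300,100:420],(800,600),interpolation=cv2.INTER_CUBIC))
print({f"r{i}":proj(c,cad(x,y,.022))[0].round(0) /.7 for i,(x,y) in enumerate([(-.042,.048),(-.042,-.048),(.042,.048),(.042,-.048)])})
E
python3 b.py
```

```text
{'r0': array([448.57142857, 285.71428571]), 'r1': array([345.71428571, 285.71428571]), 'r2': array([447.14285714, 368.57142857]), 'r3': array([348.57142857, 368.57142857])}
```

View pics/w1.png

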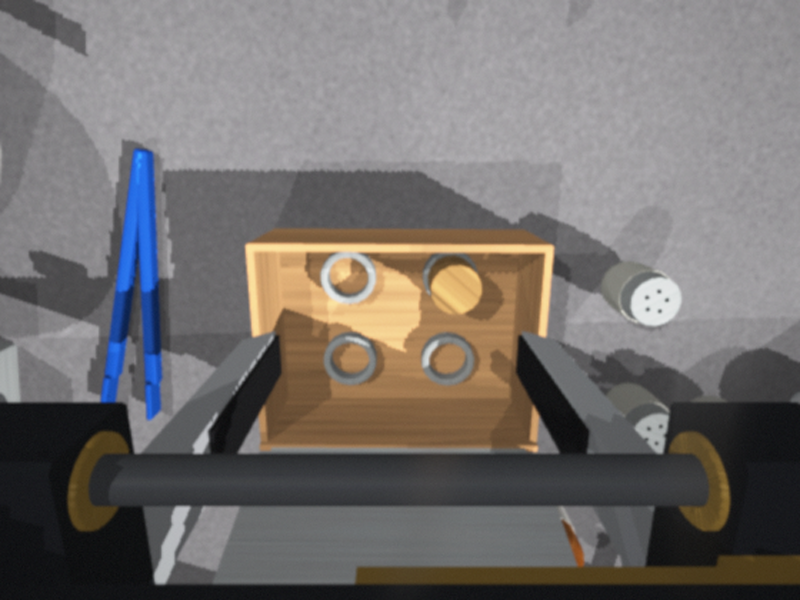

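View pics/s2.png

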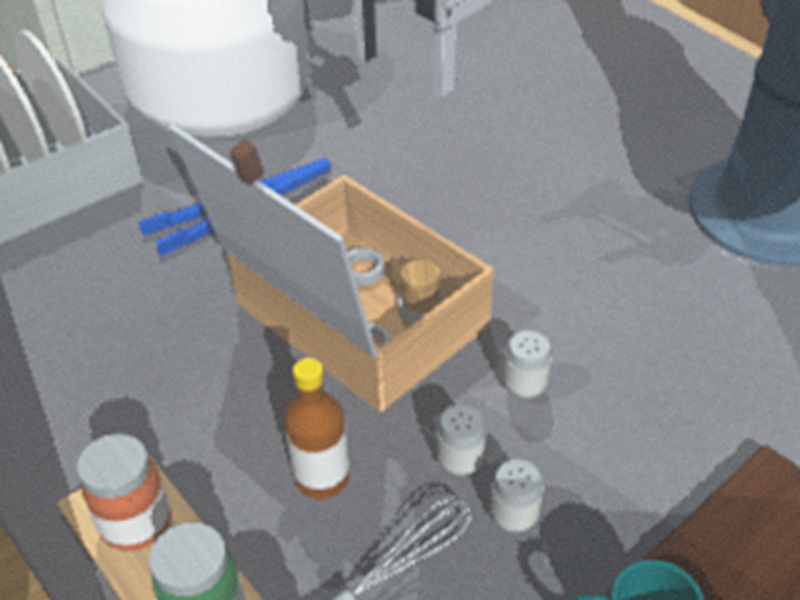

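The wrist view shows all four rings: r1 (348,277), r3 (351,359), r2 (447,358). The cork stands on ring0 with its top at (456,288). The scene view shows the cover standing open and three shakers on the counter. The rings sit about 9 px off my prediction in one direction, so I'll refit using the rings and shakers.

```bash
python3 - <<'E'
from h import *
c=dict(np.load("w1.npz")); v=lambda u,w:np.array([(u+.5)*.7-.5,(w+.5)*.7-.5])
obs=[(v(348,277),(-.042,-.048,.022)),(v(351,359),(.042,-.048,.022)),(v(447,358),(.042,.048,.022)),(v(247,243),(-.09,-.12,.09)),(v(553,243),(-.09,.12,.09)),(v(265,449),(.085,-.12,.09)),(v(537,449),(.085,.12,.09))]
def res(p,n=7): 
    M=R.from_euler("z",p[2]); return np.ravel([proj(c,[p[0],p[1],0]+M.apply(P))[0]-uv for uv,P in obs[:n]])
for n in (3,7):
    f=least_squares(res,[.53,-.18,.14],args=(n,)); print(f.x.round(4),f.fun.round(1))
print("cork",back(c,v(456,288),.066),cad(-.042,.048,.066))
print("shaker0 top",back(c,v(656,299),.074), c["eye"])
E
```

```text
[ 0.5204 -0.1793  0.1479] [-0.6 -1.  -0.6  0.5  1.3  0.6]
[ 0.526  -0.1778  0.14  ] [ 0.2  2.9 -0.3  4.   1.4  4.7 -1.9 -0.7  2.1 -0.8 -2.9 -4.1  1.5 -4.2]
cork [ 0.47286386 -0.13781139  0.066     ] [ 0.48211286 -0.13733044  0.066     ]
shaker0 top [0.45712554 0.0266242  0.074     ] [ 0.37703408 -0.20040968  0.45864115]
```

```bash
cat > c.py <<'E'
from station import *
from h import *
D=down(CY); p=np.array([.4755,-.138,.047])
move_pose(tcp(p+[0,0,.10]),D); move_straight(tcp(p),.1); grab()
print(sense()["gripper_width"],sense()["ft_force"])
move_straight(tcp(p+[0,0,.14]),.15)
B=np.array([.43,.33,.0]); 
move_pose(tcp(B+[0,0,.19]),down(.08)); print(sense()["gripper_width"],sense()["clock"])
move_straight(tcp(B+[0,0,.047]),.12); print(sense()["ft_force"],sense()["gripper_width"]); open_jaws(); move_straight(tcp(B+[0,0,.2]),.2)
move_pose(tcp(cad(-.06,0,.16)),D); hold(.3)
c=calibration("wrist"); im=get_image("wrist"); np.savez("w2.npz",**c)
cv2.imwrite("pics/w2.png",cv2.resize(im[:,:,::-1],(800,600),interpolation=cv2.INTER_CUBIC))
for n in ("top","scene"): cv2.imwrite(f"{n}2.png",get_image(n)[:,:,::-1])
a=cv2.resize(cv2.imread("top2.png")[170:270,120:295],(700,400),interpolation=cv2.INTER_CUBIC)
cv2.imwrite("pics/t2.png",a); print(sense()["clock"])
E
python3 c.py
```

```text
0.4651253436122989 [ 0.10075922 -0.20961326  0.31027631]
0.46555666091319825 20.7667
[ 0.00292683 -0.15399957 -0.07239017] 0.4624654890034965
26.2667
```

View pics/w2.png

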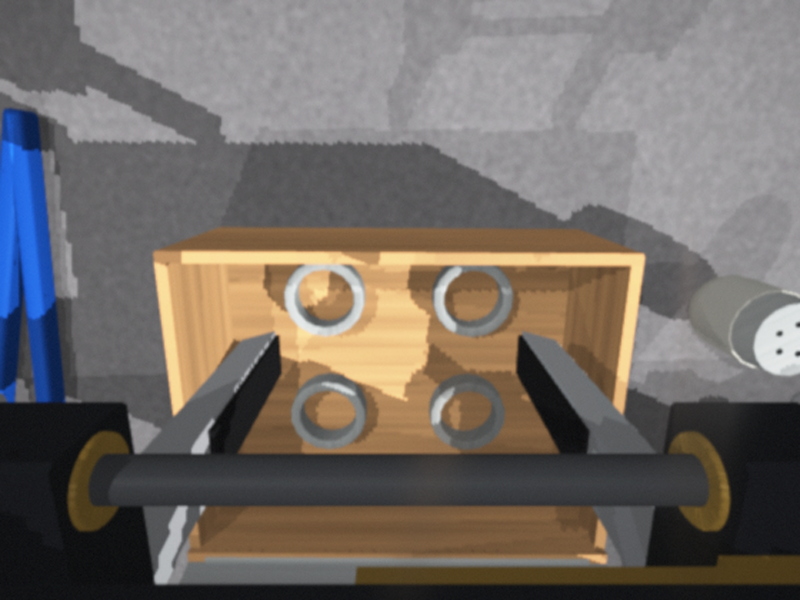

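View pics/t2.png

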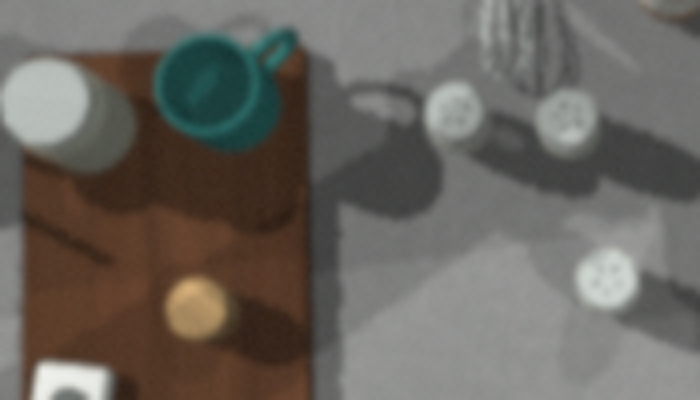

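The wrist view shows four empty rings centred at about r0 (473,299), r1 (325,298), r2 (467,411), r3 (330,411), with the front wall's outer top corners at (155,251) and (645,254). In the top view the cork stands on the board at (198,308), and the shakers haven't moved.

```bash
python3 - <<'E'
from h import *
c=dict(np.load("w2.npz")); v=lambda u,w:np.array([(u+.5)*.7-.5,(w+.5)*.7-.5])
ring=[(v(324.5,298.5),(-.042,-.048,.022)),(v(330,411),(.042,-.048,.022)),(v(467,411.5),(.042,.048,.022)),(v(473.5,299.5),(-.042,.048,.022))]
wall=[(v(155,251),(-.09,-.12,.092)),(v(645,254),(-.09,.12,.092)),(v(166,263),(-.084,-.114,.092)),(v(633,266),(-.084,.114,.092))]
def res(p,obs): 
    M=R.from_euler("z",p[2]); return np.ravel([proj(c,[p[0],p[1],0]+M.apply(P))[0]-uv for uv,P in obs])
for o in (ring,wall):
    f=least_squares(res,[.53,-.18,.14],args=(o,)); print(f.x.round(4),f.fun.round(1))
for uv,P in ring: print(back(c,uv,.022).round(4), cad(*P).round(4))
T=__import__("station").calibration("top")
E
```

```text
[ 0.5208 -0.1792  0.1356] [-0.5 -1.9 -1.4  2.3  1.2  2.4  0.6 -2.1]
[ 0.5277 -0.1783  0.134 ] [-5.2  0.4  4.9  0.5 -3.   0.7  3.3  0.7]
[ 0.4874 -0.2318  0.022 ] [ 0.4955 -0.2324  0.022 ]
[ 0.5662 -0.22    0.022 ] [ 0.5787 -0.2207  0.022 ]
[ 0.5535 -0.1276  0.022 ] [ 0.5653 -0.1256  0.022 ]
[ 0.4747 -0.1375  0.022 ] [ 0.4821 -0.1373  0.022 ]
```

```bash
cat >> h.py <<'E'
RC=np.array([.522,-.179,0]); RY=.137
OFF=[(-.042,.048),(-.042,-.048),(.042,.048),(.042,-.048)]
ring=lambda i,z: RC+R.from_euler("z",RY).apply([*OFF[i],z])
E
cat > pick.py <<'E'
from station import *
from h import *
import sys
def place(p,yaw,i,zp=.054):
    p=np.array([*p,.041])
    move_pose(tcp(p+[0,0,.11]),down(yaw)); move_straight(tcp(p),.1); grab()
    w0=sense()["gripper_width"]; move_straight(tcp(p+[0,0,.17]),.15); w1=sense()["gripper_width"]
    q=ring(i,zp); move_pose(tcp(q+[0,0,.14]),down(RY)); w2=sense()["gripper_width"]
    print(w0,w1,w2)
    if w2<.4: return
    move_straight(tcp(q+[0,0,.02]),.12); move_straight(tcp(q),.04); s=sense(); print(s["ft_force"].round(1),s["gripper_width"])
    hold(.3); open_jaws(); hold(.3); move_straight(tcp(q+[0,0,.15]),.15)
def snap(k):
    hold(.2)
    for n in ("top","scene"): cv2.imwrite(f"{n}{k}.png",get_image(n)[:,:,::-1])
    t=cv2.resize(cv2.imread(f"top{k}.png")[165:265,215:395],(540,300),interpolation=cv2.INTER_CUBIC)
    s=cv2.resize(cv2.imread(f"scene{k}.png")[115:265,180:330],(600,600),interpolation=cv2.INTER_CUBIC)
    cv2.imwrite(f"pics/t{k}.png",t); cv2.imwrite(f"pics/s{k}.png",s); print(sense()["clock"])
E
python3 - <<'E'
from pick import *
place((.4605,.0278),CY,3)
move_pose(tcp([.38,.10,.25]),down(0)); snap(3)
E
```

```text
0.5048446274830728 0.5036565432302331 0.5057601825230458
[ 2.9 -0.7  0.4] 0.5077187656507052
37.6083
```

View pics/s3.png

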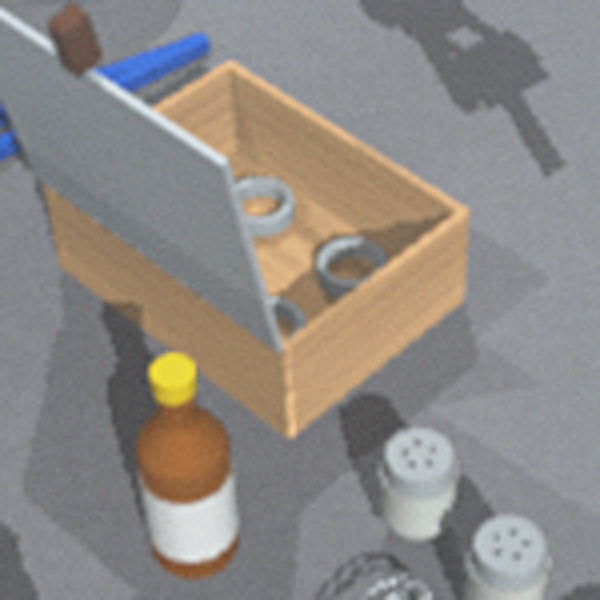

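The two remaining shakers are still in place (caps at (418,455) and (509,540) in this crop). The seated one is hidden behind the cover. Next is the far shaker.

```bash
python3 - <<'E'
from pick import *
place((.5828,.1446),-np.pi/4,1)
move_pose(tcp(cad(-.06,0.03,.2)),down(CY)); hold(.2)
c=calibration("wrist"); im=get_image("wrist"); np.savez("w4.npz",**c)
w=cv2.resize(im[:,:,::-1],(480,360),interpolation=cv2.INTER_AREA)
move_pose(tcp([.38,.10,.25]),down(0)); snap(4)
t=cv2.imread("pics/t4.png")[:, :320]
o=np.zeros((360,800,3),np.uint8); o[:,:480]=w; o[:300,480:]=t; cv2.imwrite("pics/c4.png",o)
E
```

```text
0.5033780785454017 0.5043961618718136 0.5101661445005514
[ 3.4 -1.9  0.3] 0.5105942472066191
49.725
```

View pics/c4.png

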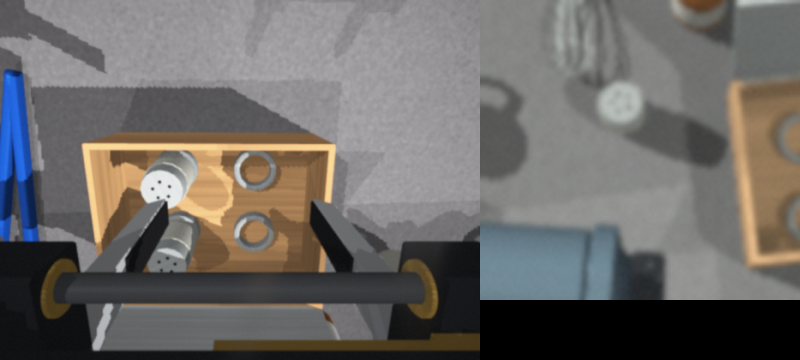

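Both placed shakers are in the rings of the right column, caps at (164,188) and (171,260) in the wrist view. The last shaker is still where it was (top inset (620,103)).

```bash
python3 - <<'E'
from pick import *
c=dict(np.load("w4.npz"))
print([(proj(c,ring(i,.086))[0]*6/7).round(0) for i in (1,3)])
place((.5812,.0604),np.pi/4,0)
move_pose(tcp(cad(-.09,0.0,.2)),down(CY)); hold(.2)
c=calibration("wrist"); im=get_image("wrist")
print([(proj(c,ring(i,.086))[0]/.7).round(0) for i in (0,1,3)])
cv2.imwrite("pics/w5.png",cv2.resize(im[:,:,::-1],(800,600),interpolation=cv2.INTER_CUBIC))
move_pose(tcp([.38,.10,.25]),down(0)); snap(5)
E
```

```text
[array([161., 186.]), array([167., 261.])]
0.5077148382137004 0.5043851466210482 0.506928480923761
[ 2.7 -0.6 -1.9] 0.5106318512637871
[array([477., 357.]), array([319., 356.]), array([324., 476.])]
61.3167
```

View pics/w5.png

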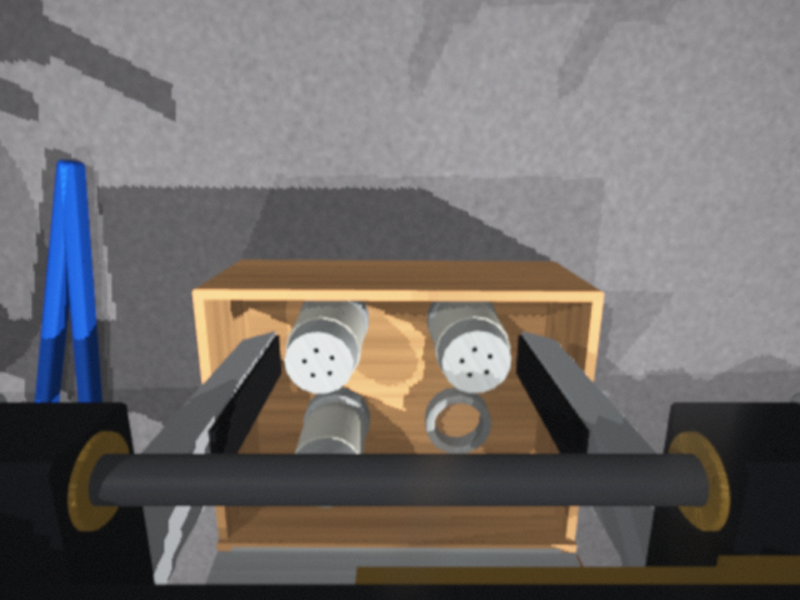

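View pics/s5.png

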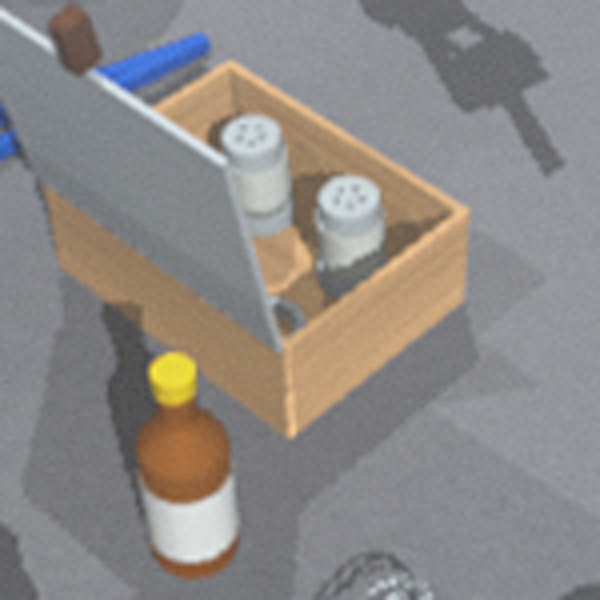

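All three shakers stand upright in rings 0, 1 and 3: the front caps are within about 4 px of the upright prediction, and ring 3's cap was as well. Now I'll lower the cover.

```bash
python3 - <<'E'
from pick import *
D=down(CY)
move_pose(tcp(cad(-.06,0,.36)),D)
move_pose(tcp(tab(1.82)+[0,0,.08]),D); move_straight(tcp(tab(1.82)),.08); grab()
s=sense(); print(s["gripper_width"],s["ft_force"].round(1))
for t in list(np.linspace(1.82,.15,13))[1:]+[.07,.0,-.012]:
    move_straight(tcp(tab(t)),.08 if t>.4 else .04)
    s=sense(); print(round(t,2),s["ft_force"].round(1),round(s["gripper_width"],3))
hold(.3); print(sense()["ft_force"].round(1)); open_jaws(); move_straight(tcp(tab(0)+[0,0,.12]),.12)
move_pose(tcp([.36,.15,.30]),down(0)); hold(.5); snap(6)
E
```

```text
0.16618157209616982 [ 1.2 -1.7 -1.1]
1.68 [ 0.1 -4.5 -3.9] 0.165
1.54 [ 0.5 -4.5 -5.2] 0.166
1.4 [ 1.4 -4.6 -5. ] 0.167
1.26 [ 1.4 -2.5 -2.2] 0.168
1.12 [-2.  -1.2  5.6] 0.17
0.98 [-5.1 -1.5  7.1] 0.167
0.85 [-5.1 -0.5  4.7] 0.165
0.71 [-4.7 -0.1  1.8] 0.171
0.57 [-1.4  1.2 -1.6] 0.164
0.43 [ 2.4  2.7 -3.9] 0.167
0.29 [-0.   4.6 -0.4] 0.168
0.15 [-0.8  5.  -0.2] 0.167
0.07 [-0.   6.4 -3. ] 0.17
0.0 [-4.1  9.4 11.1] 0.168
-0.01 [-11.   14.3  26.4] 0.169
[-10.7  13.6  26.2]
78.6917
```

View pics/s6.png

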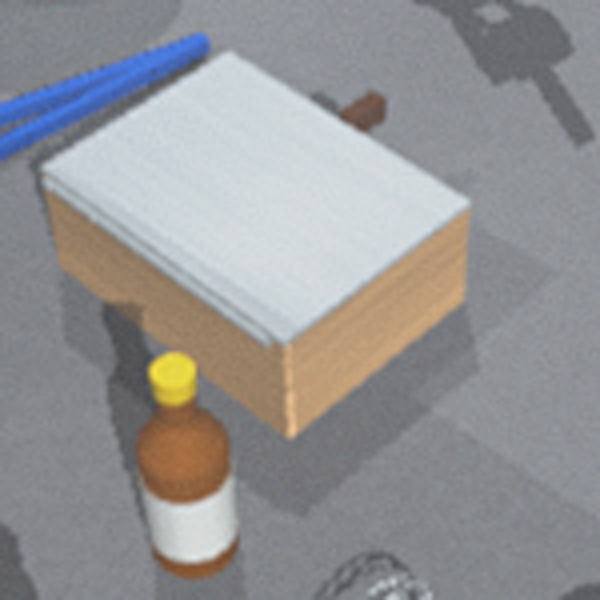

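The cover lies flush on the caddy: its front edge at (230,52)–(470,203) shows no gap. One last overall look before handing in.

```bash
python3 -c "
import cv2;cv2.imwrite('pics/t7.png',cv2.resize(cv2.imread('top6.png'),(800,600)))"
```

```text
(no output)
```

View pics/t7.png

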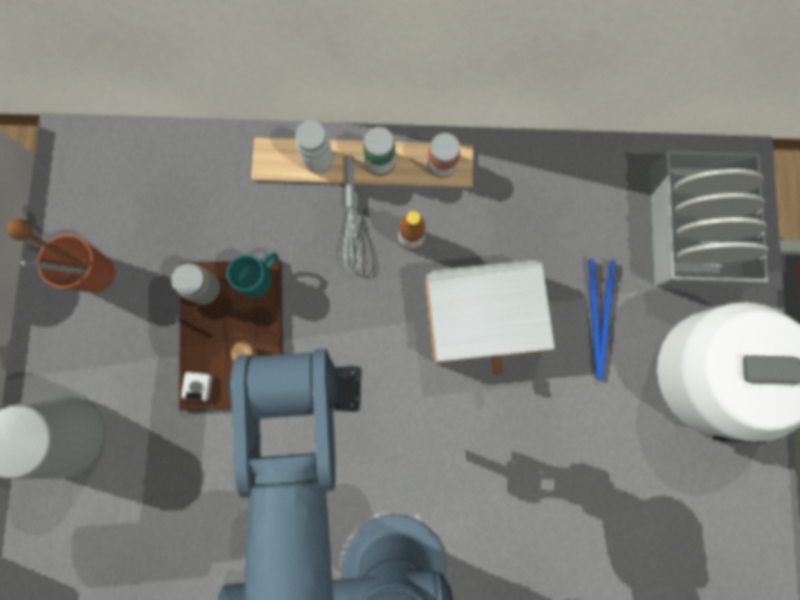

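The cork is on the board at (242,350), partly behind the arm. No shakers are left on the counter, the bystanders haven't moved, and the cover is shut.

```bash
python3 -c "
from station import *
print(finish_job())"
```

```text
the job is handed in; nothing more can be done
None
```

I handed the job in after about 79 s on the robot clock: the cover was opened to about 1.82 rad and shut again, the cork is on the board, all three shakers present are in rings 0, 1 and 3, and the bystanders look unmoved; the station returned no verdict.

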